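# Comb the steel dowel pins into their display tray

### The arm

A 6-joint arm with a two-finger parallel gripper is mounted at the origin on the work surface. World frame = base frame: x ahead of the robot, y to its left, z up, the work surface at z = 0. Lengths are in mm, angles in rad, forces in N, time in s.
With the tool pointing down it reaches from about 350 to 775 mm from the base axis. Payload 7.3 kg.
Tool frame: the origin (TCP) lies at the very end of the fingers, on their centre line; the grasp point (between the pads) lies 19 mm behind it; x points along the fingers, y is the direction in which the jaws open and shut, and the axes are right-handed (so a half turn about x gives the same grasp; the last joint's range is limited). The gripper opens to 92 mm and grips with 3 to 60 N. Pads are 19 mm wide; open, the fingers measure 130 mm over their backs; the gripper's body (75 mm by 190 mm) begins 47 mm behind the grasp point.
Start: joints at [-1.301, 0.342, 1.524, -0, 1.275, -0.146], TCP at [212.083, -480.277, 226.741] pointing down, gripper open.
Joint ranges: [-2.53, 2.53], [-0.77, 2.02], [0.04, 2.7], [-1, 4.14], [0.28, 2.66], [-3.11, 3.11]. Speed limits (rad/s): [2.57, 2.57, 3.14, 3.14, 3.14, 3.14].

### API

Orientations are given as [roll, pitch, yaw] about the fixed x, y, z axes, in that order (R = Rz(yaw) Ry(pitch) Rx(roll)).
In Python, from plant import sensors, capture, bot gives the robot as it stands.
- The arm moves only by the shell command python3 -m crank 'ROWS' [OPENING]. ROWS is JSON, a list of rows, each an object of numbers: "dx", "dy", "dz": the shift along the tool's x, y, z in cm; "spin": the turn about the tool's x in rad. A call has 1 to 20 rows; each row is the pose to reach, as a shift and turn from the pose commanded when the call began, along the tool's axes at that moment; what a row does not reach only later rows make up. A row lasts 1/12 s, in which the tool goes at most 41.7 mm and 7.16 degrees, less where a joint would pass 70% of its speed; a pose out of reach is approached as far as the arm can. A call with a gripper value outside its range is refused whole. OPENING is the opening in per cent of the stroke, from 0 (shut) to 100 (fully open), set as the call begins (- or left out, the last holds). The fingers move at their own pace and stop on an object; the grip force is fixed at half the most. Time passes only in rows, so rows that repeat a pose let the fingers close. It gives the time, the measured TCP pose, the force and the opening at its end, in the units of the state.
- sensors.get_obs(): the state, without advancing time (a new reading comes with each control period).
- capture(name): name is "scene" or "top"; returns a dict with "frame" (480x640x3 uint8, blue, green, red), "vfov" (degrees; the focal length in pixels is half the picture's height over the tangent of half this angle, whatever the lens; pixels are square), "cx", "cy" (the principal point, pixels), "view" (4x4, takes a point from world to camera coordinates). Camera axes: x right, y down, z forward; pixel columns grow to the right and rows downward; lengths in mm; the calibration is good to about 2 mm. A picture is of the moment at which its call begins. There is no depth.
- bot.close_job(): hands the job in, once; it reports no verdict.
The state is a dict: "time": time; "joint_positions": joint angles; "dq": joint speeds; "tau": joint torques, N m; "tool_pos": TCP position; "tcp_rot": TCP orientation; "contact_force": force on the tool from outside, world axes, zero at the start; "moment": the same for the moment, N m; "grip_width": finger opening in mm.
Only numpy, scipy, OpenCV 4.12 (cv2) and the standard library are available. Lean on these libraries where they do the work, as an engineer would, in place of code of your own. Each camera call takes 0.05 s, during which the arm holds its last target.

### The job

Four steel dowel pins lie askew across the ridges of the grooved tray. Take the rake from its dock, set it down gently on the tray's smooth landing and comb it along the tray to the far end, its runners riding lightly on the ridges, so that every pin drops into a groove; then stand the rake back in its dock. Do not push the pins by hand, do not bear down hard on the tray or the pins, and leave the other things on the counter alone.

Things in the scene. Friction and masses are not known exactly. Their poses are not given: they have to be found in the camera images.
- tray: Wooden tray fixed on a dark plinth whose height differs (tray underside 2 to 14 above the counter). 112 (x) x 254 (y), rim z 29. Origin: centre of the tray's underside. Inside 100 x 242. Smooth landing from y -121 to -77, top z 17; then 11 grooves along x, 12 wide, 11 deep (floor z 6), one every 18: first y -77 to -65, last y 103 to 115. Ridge tops level with the landing. Walls 12 above the ridges.
- landing (a point): Centre of the landing's top (tray x 0, y -99, z 17): set the rake down here (5 room either way in y), comb towards the tray's +y till the tines' fronts reach the last groove. All is rigid (1 mm of height is 15 N or more) and reported heights are up to some mm off: touch down slowly (5 mm/s or less), then steer the height by the felt force; 4 to 8 N is right, over 25 N too much.
- rake: Rake, about 220 g, 94 tall, standing in the dock. Origin: centre of the underside of its runners, z up. Six steel tines side by side along x, each 8 thick (x), 34 long (y), 28 tall, round-bottomed (radius 4), 7 apart, together 83 wide. Over them a bar 88 (x) x 34 (y), z 28 to 40. It is the same turned half a turn. Comb with its x parallel to the tray's x; the tines push 17 ahead of the origin.
- grip (a point): Middle of the rake's black grip block (rake z 74, on its axis). The block is 44 (x) x 18 (y), z 40 to 94, standing on the bar: pinch it across its y from above, and firmly (60 N or more), so that it does not slip or tip.
- dock: Dark steel dock fixed to the counter, a shallow pan 108 (x) x 60 (y), rim 16 high; inside 100 x 52, floor 6 above its underside. Origin: centre of the underside. The rake stands in it upright with its x along the dock's x. It may be on either side of the tray; an equal pan holding brass screws is on the other side.
- pin1: Plain steel dowel pin with round ends, 10 across, 80 long along its x, 50 g; origin at its centre (mid-length, on its axis). At the start it lies askew across the ridges.
- pin2: Plain steel dowel pin with round ends, 10 across, 80 long along its x, 50 g; origin at its centre (mid-length, on its axis). At the start it lies askew across the ridges.
- pin3: Plain steel dowel pin with round ends, 10 across, 80 long along its x, 50 g; origin at its centre (mid-length, on its axis). At the start it lies askew across the ridges.
- pin4: Plain steel dowel pin with round ends, 10 across, 80 long along its x, 50 g; origin at its centre (mid-length, on its axis). At the start it lies askew across the ridges.
- screwtray: Fixed pan like the dock, 108 x 60 x 16, with brass screws in it; origin centre of underside. Not needed.
- carton: Bystander: closed cardboard carton 70 x 50 x 40 (mm); origin centre of underside; leave alone.
- jar: Bystander: small closed jar, 48 across, 60 tall (mm); origin centre of underside; leave alone.
- screwdriver: Bystander: screwdriver lying flat, about 200 long, 30 thick (mm); origin centre of underside; leave alone.
- tape: Bystander: roll of paper tape lying flat, 64 across, 22 tall (mm); origin centre of underside; leave alone.
- blister: Bystander: red blister card 90 x 60 with a clear bubble, 18 tall (mm); origin centre of underside; leave alone.
- boxbit: Bystander: black box 50 x 90 x 30 (mm); origin centre of underside; leave alone.
Things that resemble listed ones, but are neither listed nor needed, are in the scene too. What is shaped like the rake but yellow is not meant. Leave any red look-alike of the pin2 alone.

How it is judged (in metres and radians):
On the way, in this order (a step that is already met when the one before it is completed fails the run):
1. the rake is lifted out of its dock (z of rake in the frame of dock above 0.03 m), for 0.1 s.
2. the runners bear (over 1.5 N) on the tray with the rake at the landing (origin at y below -0.085 in the tray's frame) (contact force between rake and tray above 1.5 N and x of rake in the frame of tray between -0.02 and 0.02 m and angle between the x axis of rake and the x axis of tray, either way round below 0.15 rad and y of rake in the frame of tray below -0.085 m), for 0.1 s.
3. the runners bear on the ridges (over 1.5 N) in the first half of the tray, y -0.05 to -0.01 (contact force between rake and tray above 1.5 N and x of rake in the frame of tray between -0.02 and 0.02 m and angle between the x axis of rake and the x axis of tray, either way round below 0.15 rad and y of rake in the frame of tray between -0.05 and -0.01 m), for 0.06 s.
4. the runners bear on the ridges (over 1.5 N) beyond the middle, y 0.01 to 0.05 (contact force between rake and tray above 1.5 N and x of rake in the frame of tray between -0.02 and 0.02 m and angle between the x axis of rake and the x axis of tray, either way round below 0.15 rad and y of rake in the frame of tray between 0.01 and 0.05 m), for 0.06 s.
5. the runners bear on the ridges (over 1.5 N) at the far end, y above 0.07 (contact force between rake and tray above 1.5 N and x of rake in the frame of tray between -0.02 and 0.02 m and angle between the x axis of rake and the x axis of tray, either way round below 0.15 rad and y of rake in the frame of tray above 0.07 m), for 0.06 s.
At the end, for the whole second after the job is handed in: All four pins rest in grooves (centres 5 to 13.5 mm above the tray's underside, parallel to the grooves within 0.08 rad); the rake stands at rest in its dock, upright within 0.1 rad, within 14 mm of the dock's middle along each dock axis, its foot within 4 mm of the dock's floor (z of pin1 in the frame of tray between 0.005 and 0.0135 m and angle between the x axis of each of pin1, pin2, pin3, pin4 and the x axis of tray, either way round below 0.08 rad and linear speed of each of pin1, pin2, pin3, pin4, rake below 0.02 m/s and y of pin1 in the frame of tray between -0.085 and 0.125 m and z of pin2 in the frame of tray between 0.005 and 0.0135 m and y of pin2 in the frame of tray between -0.085 and 0.125 m and z of pin3 in the frame of tray between 0.005 and 0.0135 m and y of pin3 in the frame of tray between -0.085 and 0.125 m and z of pin4 in the frame of tray between 0.005 and 0.0135 m and y of pin4 in the frame of tray between -0.085 and 0.125 m and x of rake in the frame of dock between -0.014 and 0.014 m and y of rake in the frame of dock between -0.014 and 0.014 m and z of rake in the frame of dock below 0.01 m and angle between rake's own z axis and vertical below 0.1 rad); the robot touches nothing.
It fails at once if the rake bears on the tray with more than 25 N (contact force between rake and tray above 25 N).
It fails at once if the hand or arm touches a pin (contact force between any of the fingers, the arm and pin1 above 0.5 N or contact force between any of the fingers, the arm and pin2 above 0.5 N or contact force between any of the fingers, the arm and pin3 above 0.5 N or contact force between any of the fingers, the arm and pin4 above 0.5 N).
It fails at once if the rake forces a pin with more than 25 N (contact force between rake and pin1 above 25 N or contact force between rake and pin2 above 25 N or contact force between rake and pin3 above 25 N or contact force between rake and pin4 above 25 N).
It fails at once if a bystander is moved by more than 20 mm (distance of any of carton, jar, screwdriver, tape, blister, boxbit from where it was at the start of the episode above 0.02 m).
It also fails if it takes over 72 s, if anything falls off the work surface, if the arm or the gripper's body presses on something with over 40 N, if the wrist force passes 120 N, or if a joint passes its speed limit or range.

## Working session

There is one attempt and no reset: what is moved stays moved. The work goes in short steps, Python scripts to look and compute and a shell command to move; the robot and the scene stay as the last step left them, time stands still between calls to the robot, and variables do not carry over. Pictures are saved under pics/ and viewed, and the job is handed in when it is done.

```bash
ls; mkdir -p pics
python3 - <<'E'
from plant import sensors, capture, bot
import cv2
print(sensors.get_obs())
for n in ("scene","top"):
    c=capture(n); cv2.imwrite(f"pics/{n}0.png",c["frame"]); print(n,c["vfov"],c["cx"],c["cy"],c["view"])
E
```

```text
pics
{'time': 0.0, 'joint_positions': array([-1.30099309e+00,  3.42734417e-01,  1.52506872e+00,  1.58487138e-06,
        1.27540411e+00, -1.46013175e-01]), 'dq': array([ 1.64022003e-03,  3.46519555e-05,  2.02377688e-04,  1.54908780e-03,
       -9.45409004e-05, -9.75754734e-04]), 'tau': array([ 1.29920056e-03, -4.31239700e+01, -2.44216776e+01,  7.20106484e-02,
        5.58114436e-02, -1.31372199e-04]), 'tool_pos': array([ 211.96459518, -479.83448026,  226.02086071]), 'tcp_rot': array([-1.71774812,  1.56918173,  1.83966049]), 'contact_force': array([-0.11588233, -0.70005764, -0.36870782]), 'moment': array([-0.05406885,  0.0332401 ,  0.04066236]), 'grip_width': 91.65900332861135}
scene 56.65093360166854 321.4786107889826 238.9272404167821 [[ 6.88418003e-01  7.25251844e-01  9.50868943e-03 -3.73850900e+02]
 [ 5.38674720e-01 -5.02449884e-01 -6.76294064e-01 -2.54682964e+02]
 [-4.85705877e-01  4.70695100e-01 -7.36570380e-01  1.11379525e+03]
 [ 0.00000000e+00  0.00000000e+00  0.00000000e+00  1.00000000e+00]]
top 52.191980880793864 317.00273302168563 240.32117076755105 [[-2.30202473e-02 -9.98936792e-01 -3.99418757e-02  3.48141597e+01]
 [-9.96363674e-01  2.62026098e-02 -8.10731284e-02  5.70004580e+02]
 [ 8.20335122e-02  3.79303105e-02 -9.95907523e-01  9.29942295e+02]
 [ 0.00000000e+00  0.00000000e+00  0.00000000e+00  1.00000000e+00]]
```

View pics/scene0.png

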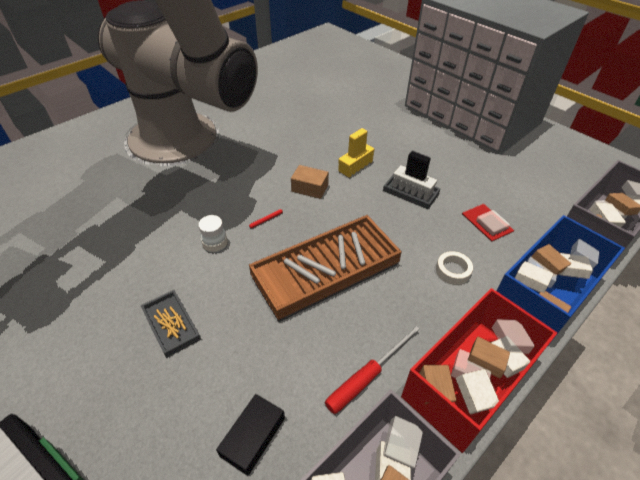

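View pics/top0.png

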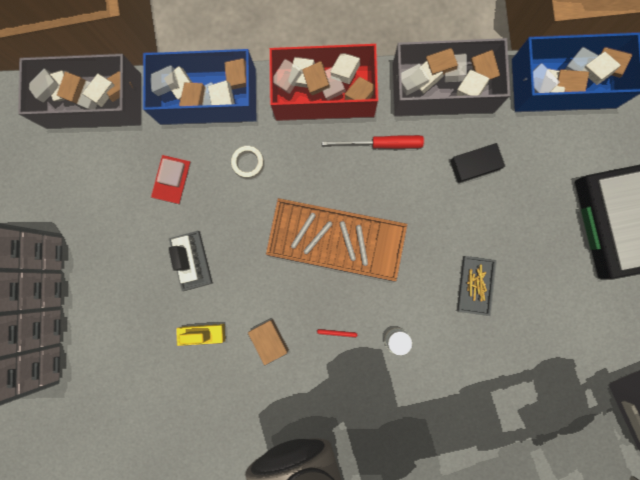

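```bash
cat > h.py <<'E'
import numpy as np, cv2
from plant import sensors, capture, bot
def cal(c):
    f=c["frame"].shape[0]/2/np.tan(np.radians(c["vfov"]/2)); return f,c["cx"],c["cy"],np.array(c["view"])
def ray(c,u,v):
    f,cx,cy,V=cal(c); R=V[:3,:3]; t=V[:3,3]
    return -R.T@t, R.T@np.array([(u-cx)/f,(v-cy)/f,1.0])
def onz(c,u,v,z):
    o,d=ray(c,u,v); return o+d*(z-o[2])/d[2]
def proj(c,p):
    f,cx,cy,V=cal(c); q=V[:3,:3]@np.asarray(p,float)+V[:3,3]; return np.array([f*q[0]/q[2]+cx,f*q[1]/q[2]+cy])
def tri(c1,p1,c2,p2):
    A=[];b=[]
    for c,p in((c1,p1),(c2,p2)):
        o,d=ray(c,*p); d/=np.linalg.norm(d); M=np.eye(3)-np.outer(d,d); A.append(M); b.append(M@o)
    x=np.linalg.solve(sum(A),sum(b)); return x
def crop(c,u0,v0,w,h,s,name):
    im=cv2.resize(c["frame"][v0:v0+h,u0:u0+w],None,fx=s,fy=s,interpolation=cv2.INTER_CUBIC); cv2.imwrite("pics/"+name,im)
E
python3 - <<'E'
from h import *
T=capture("top");S=capture("scene")
crop(T,260,190,155,100,5,"t_tray.png");crop(S,240,205,170,120,4.5,"s_tray.png")
a=cv2.resize(T["frame"][220:300,150:230],None,fx=5,fy=5,interpolation=2);b=cv2.resize(S["frame"][140:220,370:450],None,fx=5,fy=5,interpolation=2)
cv2.imwrite("pics/rake.png",np.hstack([a,b]))
E
```

```text
(no output)
```

View pics/t_tray.png

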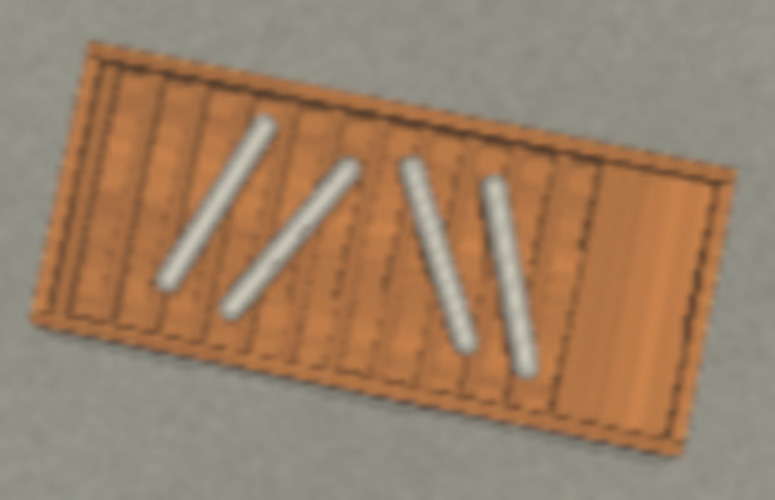

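View pics/s_tray.png

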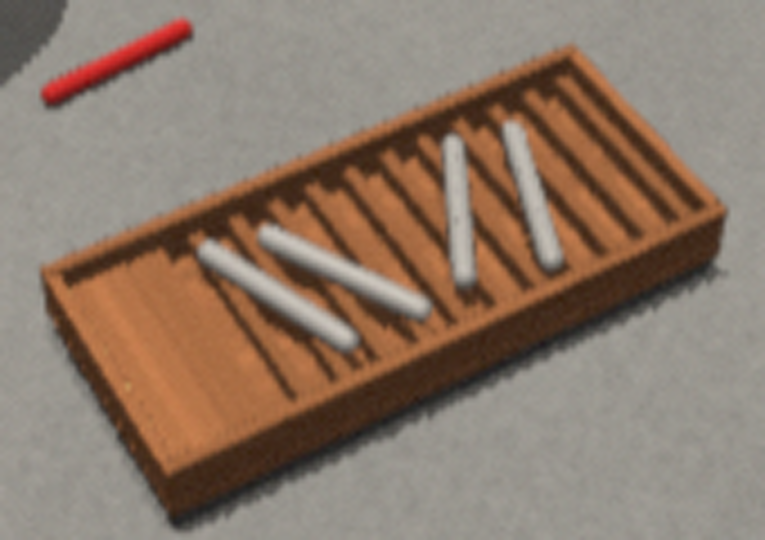

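View pics/rake.png

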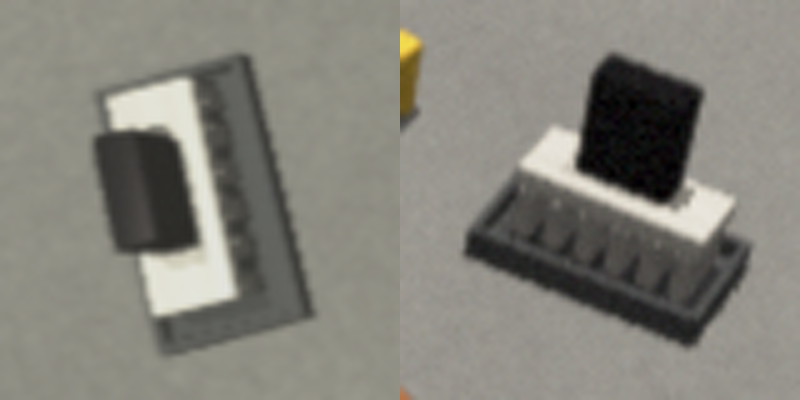

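```bash
cat > m.py <<'E'
from h import *
from scipy.optimize import least_squares
T=capture("top");S=capture("scene")
def mask(c,box,f):
    u,v,w,h=box; im=c["frame"][v:v+h,u:u+w]; m=f(cv2.cvtColor(im,cv2.COLOR_BGR2HSV)).astype(np.uint8)*255
    M=np.zeros(c["frame"].shape[:2],np.uint8);M[v:v+h,u:u+w]=m
    cs,_=cv2.findContours(M,cv2.RETR_EXTERNAL,cv2.CHAIN_APPROX_NONE); return max(cs,key=cv2.contourArea)
ora=lambda h:(h[...,0]<22)&(h[...,1]>100)
ct=mask(T,(255,190,165,105),ora)
r=cv2.minAreaRect(ct); print("tray top",r,cv2.boxPoints(r).round(1).tolist())
tp=[(278.4,198.4),(407.2,224),(396.4,281),(266.8,254.4)]
sp=[(401.1,251.7),(277.8,309.9),(250,265),(367.3,215)]
for a,b in zip(tp,sp): print(tri(T,a,S,b).round(1))
loc=np.array([[56,127],[56,-127],[-56,-127],[-56,127]],float)
def res(p):
    x,y,z,th=p;c,s=np.cos(th),np.sin(th)
    P=[[x+c*a-s*b,y+s*a+c*b,z] for a,b in loc]
    return np.concatenate([np.ravel([proj(T,q)-u for q,u in zip(P,tp)]),np.ravel([proj(S,q)-u for q,u in zip(P,sp)])])
f=least_squares(res,[500,0,35,0]);print("tray x,y,rimz,yaw",f.x.round(3),f.fun.round(1))
wh=lambda h:(h[...,1]<45)&(h[...,2]>185)
ct=mask(T,(160,225,50,70),wh);r=cv2.minAreaRect(ct);print("bar top",r)
bp=cv2.boxPoints(r);P=np.array([onz(T,u,v,46) for u,v in bp]);print(P.round(1),P.mean(0), [np.linalg.norm(P[i]-P[i-1]).round(1) for i in range(4)])
d=P[1]-P[0];e=P[2]-P[1];d=d if np.linalg.norm(d)>np.linalg.norm(e) else e;print("bar dir",np.arctan2(d[1],d[0]))
bl=lambda h:(h[...,2]<70)
for (u,v) in [(171,239),(188,235.6),(198,279.4),(181,283.4)]: print(onz(T,u,v,46).round(1))
print("dock top outer at z16:",[onz(T,150+a/5,220+b/5,16).round(1).tolist() for a,b in((98,92),(242,55),(312,317),(165,353))])
# scene
for a,b in((557,127),(733,203),(703,243),(520,165)): print("scene bar",onz(S,370+(a-400)/5,140+b/5,46).round(1))
print("dock scene floor:",[onz(S,370+(a-400)/5,140+b/5,z).round(1).tolist() for a,b,z in((468,235,16),(690,325,16),(748,243,16))])
print("grip top",[onz(T,150+122/5,220+192/5,100).round(1), onz(S,370+(648-400)/5,140+75/5,100).round(1)])
print(bp)
from scipy.spatial.transform import Rotation as R
o=sensors.get_obs();print(R.from_euler("xyz",o["tcp_rot"]).as_matrix().round(3))
E
python3 m.py
```

```text
tray top ((336.34613037109375, 239.2692413330078), (132.9667205810547, 58.442604064941406), 11.309932708740234) [[265.3999938964844, 254.89999389648438], [276.8999938964844, 197.60000610351562], [407.29998779296875, 223.6999969482422], [395.79998779296875, 281.0]]
[653.3  93.6  39.7]
[ 596.8 -151.2   40.7]
[ 489.5 -126.7   39.1]
[546.1 118.3  39.8]
tray x,y,rimz,yaw [ 5.7118e+02 -1.5963e+01  3.8665e+01 -2.2600e-01] [-1.1 -0.7 -0.2 -0.6 -0.6  0.1 -1.6 -0.   0.4  0.2 -1.1  1.3 -1.8 -0.1
 -0.6 -0.3]
bar top ((183.81329345703125, 258.9502258300781), (44.88217544555664, 16.70838165283203), 78.36637115478516)
[[579.5 300.8  46. ]
 [585.1 268.9  46. ]
 [500.4 251.6  46. ]
 [494.7 283.1  46. ]] [539.94620076 276.09475714  46.        ] [np.float64(86.5), np.float64(32.4), np.float64(86.5), np.float64(32.1)]
bar dir -2.9396088557978683
[578.8 301.   46. ]
[584.5 267.9  46. ]
[500.1 248.7  46. ]
[493.2 281.5  46. ]
dock top outer at z16: [[582.9, 314.0, 16.0], [596.1, 256.2, 16.0], [491.8, 228.7, 16.0], [479.0, 287.1, 16.0]]
scene bar [497.1 283.6  46. ]
scene bar [580.6 298.3  46. ]
scene bar [587.6 268.3  46. ]
scene bar [503.  251.6  46. ]
dock scene floor: [[497.3, 229.5, 16.0], [598.4, 254.4, 16.0], [583.7, 314.8, 16.0]]
grip top [array([538.4, 276.3, 100. ]), array([539.7, 278.1, 100. ])]
[[171.10541 238.65477]
 [187.47055 235.2855 ]
 [196.52118 279.24567]
 [180.15604 282.61493]]
[[-0.     0.404 -0.915]
 [ 0.    -0.915 -0.404]
 [-1.    -0.    -0.   ]]
```

```bash
python3 -m crank '[{"dx":2,"dy":-28,"dz":-30.3,"spin":0.1},{"dx":2,"dy":-28,"dz":-30.3,"spin":0.1},{"dx":2,"dy":-28,"dz":-30.3,"spin":0.1},{"dx":2,"dy":-28,"dz":-30.3,"spin":0.1},{"dx":2,"dy":-28,"dz":-30.3,"spin":0.1},{"dx":2,"dy":-28,"dz":-30.3,"spin":0.1},{"dx":2,"dy":-28,"dz":-30.3,"spin":0.1},{"dx":2,"dy":-28,"dz":-30.3,"spin":0.1},{"dx":2,"dy":-28,"dz":-30.3,"spin":0.1},{"dx":2,"dy":-28,"dz":-30.3,"spin":0.1},{"dx":6,"dy":-55.9,"dz":-60.5,"spin":0.213},{"dx":6,"dy":-55.9,"dz":-60.5,"spin":0.213},{"dx":6,"dy":-55.9,"dz":-60.5,"spin":0.213},{"dx":6,"dy":-55.9,"dz":-60.5,"spin":0.213},{"dx":6,"dy":-55.9,"dz":-60.5,"spin":0.213},{"dx":6,"dy":-55.9,"dz":-60.5,"spin":0.213},{"dx":6,"dy":-55.9,"dz":-60.5,"spin":0.213},{"dx":6,"dy":-55.9,"dz":-60.5,"spin":0.213},{"dx":6,"dy":-55.9,"dz":-60.5,"spin":0.213},{"dx":6,"dy":-55.9,"dz":-60.5,"spin":0.213}]' 100
```

```text
time: 1.97
tool_pos: [538.7, 274.4, 166.7]
tcp_rot: [1.238, 1.571, -1.7]
contact_force: [1.4, 0.1, -0.2]
grip_width: 92.0
```

```bash
cat > st.py <<'E'
from h import *
from scipy.spatial.transform import Rotation as R
o=sensors.get_obs();M=R.from_euler("xyz",o["tcp_rot"]).as_matrix()
print(round(o["time"],2),o["tool_pos"].round(2),"F",o["contact_force"].round(2),"Mo",o["moment"].round(2),"w",o["grip_width"].round(1),"q",o["joint_positions"].round(2))
print("y axis",M[:,1].round(3),"x axis",M[:,0].round(3), "jaw yaw",np.arctan2(M[1,1],M[0,1]).round(4))
E
python3 st.py
python3 - <<'E'
from h import *
S=capture("scene");crop(S,330,60,160,160,3.7,"a1.png")
T=capture("top");crop(T,120,200,160,120,4,"a1t.png")
E
```

```text
Traceback (most recent call last):
  File "st.py", line 4, in <module>
    print(round(o["time"],2),o["tool_pos"].round(2),"F",o["contact_force"].round(2),"Mo",o["moment"].round(2),"w",o["grip_width"].round(1),"q",o["joint_positions"].round(2))
                                                                                                                  ^^^^^^^^^^^^^^^^^^^^^
AttributeError: 'float' object has no attribute 'round'
```

View pics/a1.png

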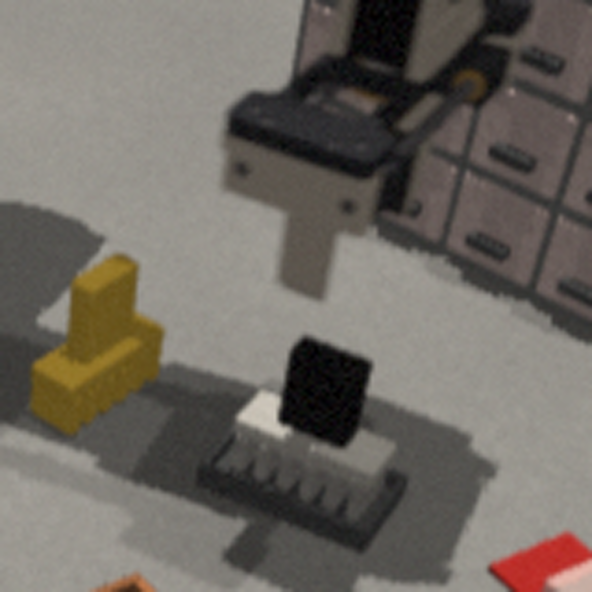

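View pics/a1t.png

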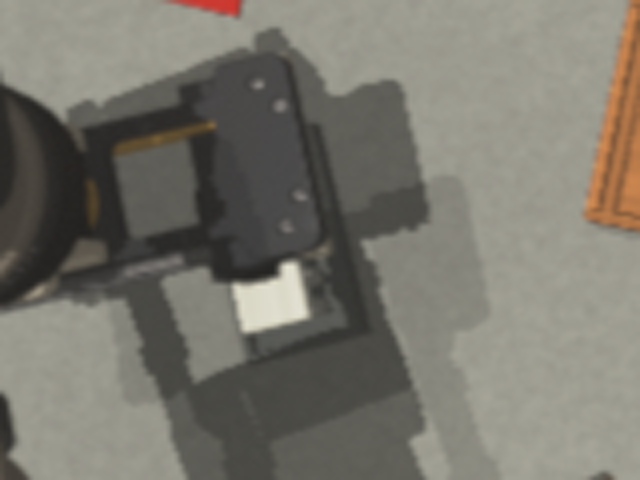

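```bash
sed -i 's/o\["grip_width"\].round(1)/round(float(o["grip_width"]),1)/' st.py; python3 st.py; python3 -m crank '[{"dx":3},{"dx":6},{"dx":8},{"dx":9.5},{"dx":10.5},{"dx":10.5},{"dx":10.5}]'
python3 - <<'E'
from h import *
S=capture("scene");crop(S,350,80,120,140,4.2,"a2.png")
E
python3 st.py
```

```text
2.07 [539.07 277.22 165.07] F [-0.19  0.25  0.02] Mo [-0.01 -0.02 -0.02] w 91.9 q [0.35 0.54 1.38 0.   1.22 1.71]
y axis [ 0.206 -0.979 -0.001] x axis [-0.001  0.001 -1.   ] jaw yaw -1.3635
2.12 [538.24 274.6  165.42] F [-0.25 -0.72 -0.87] Mo [-0.02 -0.   -0.04] w 92.0 q [0.34 0.54 1.38 0.   1.22 1.71]
y axis [ 0.205 -0.979  0.   ] x axis [-0.002 -0.001 -1.   ] jaw yaw -1.3644invalid input at $[0]: expected keys dx, dy, dz, spin
```

View pics/a2.png

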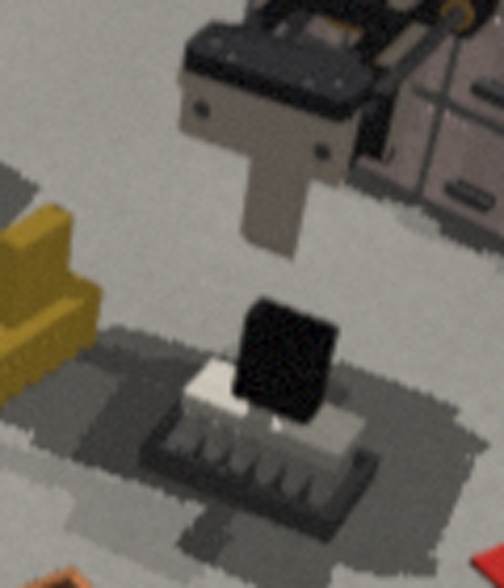

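The scene shows the open jaws straddling the grip at crop (290,350), gripper edges parallel to the bar. Going down.

```bash
python3 -m crank '[{"dx":3,"dy":0,"dz":0,"spin":0},{"dx":6,"dy":0,"dz":0,"spin":0},{"dx":8,"dy":0,"dz":0,"spin":0},{"dx":9.5,"dy":0,"dz":0,"spin":0},{"dx":10.4,"dy":0,"dz":0,"spin":0},{"dx":10.4,"dy":0,"dz":0,"spin":0},{"dx":10.4,"dy":0,"dz":0,"spin":0}]'
python3 - <<'E'
from h import *
S=capture("scene");crop(S,350,80,120,140,4.2,"a3.png")
E
python3 st.py
```

```text
time: 2.7
tool_pos: [538.5, 271.6, 63.5]
tcp_rot: [2.317, 1.571, -0.623]
contact_force: [-0.8, 1.3, 1.5]
grip_width: 91.5
2.75 [539.02 271.96  64.23] F [ 0.32  0.02 -0.29] Mo [ 0.02 -0.02  0.04] w 91.7 q [ 0.34  0.65  1.5  -0.    1.    1.71]
y axis [ 0.201 -0.98  -0.   ] x axis [ 0.002  0.    -1.   ] jaw yaw -1.3685
```

View pics/a3.png

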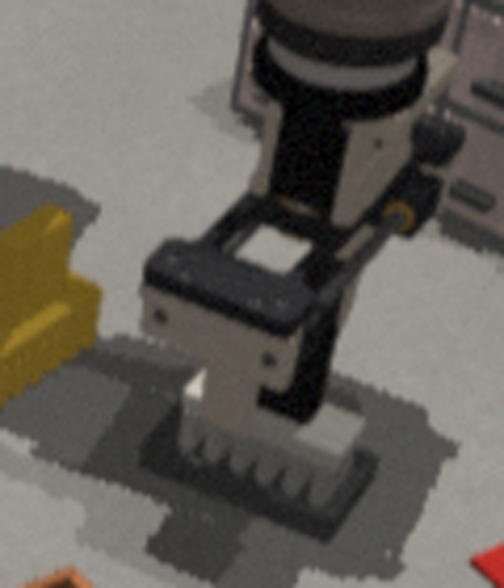

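```bash
python3 -m crank '[{"dx":0,"dy":0,"dz":0,"spin":0},{"dx":0,"dy":0,"dz":0,"spin":0},{"dx":0,"dy":0,"dz":0,"spin":0},{"dx":0,"dy":0,"dz":0,"spin":0},{"dx":0,"dy":0,"dz":0,"spin":0},{"dx":0,"dy":0,"dz":0,"spin":0},{"dx":0,"dy":0,"dz":0,"spin":0},{"dx":0,"dy":0,"dz":0,"spin":0},{"dx":0,"dy":0,"dz":0,"spin":0},{"dx":0,"dy":0,"dz":0,"spin":0}]' 0; python3 st.py
```

```text
time: 3.58
tool_pos: [538.4, 272.2, 63.0]
tcp_rot: [1.01, 1.571, -1.929]
contact_force: [-0.4, 0.0, -0.2]
grip_width: 29.7
3.58 [538.35 272.24  62.98] F [-0.44  0.04 -0.22] Mo [ 0.01  0.05 -0.04] w 29.7 q [ 0.34  0.65  1.5  -0.    1.    1.71]
y axis [ 0.201 -0.98   0.   ] x axis [-0. -0. -1.] jaw yaw -1.368
```

```bash
python3 -m crank '[{"dx":0,"dy":0,"dz":0,"spin":0},{"dx":0,"dy":0,"dz":0,"spin":0},{"dx":0,"dy":0,"dz":0,"spin":0},{"dx":0,"dy":0,"dz":0,"spin":0},{"dx":0,"dy":0,"dz":0,"spin":0},{"dx":0,"dy":0,"dz":0,"spin":0}]' 0; python3 st.py;python3 - <<'E'
from h import *
S=capture("scene");crop(S,350,80,120,140,4.2,"a4.png")
E
```

```text
time: 4.08
tool_pos: [538.4, 272.3, 63.0]
tcp_rot: [3.088, 1.571, 0.149]
contact_force: [-0.1, 0.6, -0.2]
grip_width: 18.1
4.08 [538.4  272.29  63.04] F [-0.11  0.56 -0.23] Mo [ 0.19 -0.03  0.01] w 18.1 q [ 0.34  0.65  1.5  -0.    1.    1.71]
y axis [ 0.201 -0.98   0.   ] x axis [ 0.  0. -1.] jaw yaw -1.368
```

View pics/a4.png

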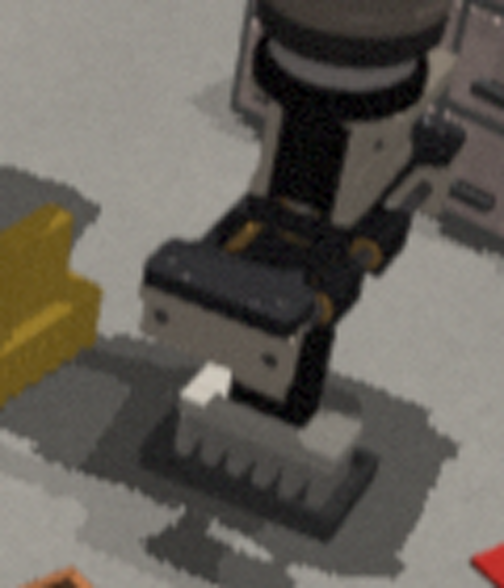

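```bash
python3 -m crank '[{"dx":-1,"dy":0,"dz":0,"spin":0},{"dx":-2.5,"dy":0,"dz":0,"spin":0},{"dx":-4.5,"dy":0,"dz":0,"spin":0},{"dx":-6,"dy":0,"dz":0,"spin":0},{"dx":-7,"dy":1,"dz":0.2,"spin":0},{"dx":-7,"dy":3,"dz":0.5,"spin":0.05},{"dx":-7,"dy":6,"dz":1,"spin":0.1},{"dx":-7,"dy":9.5,"dz":1.7,"spin":0.15},{"dx":-7,"dy":13,"dz":2.3,"spin":0.2},{"dx":-7,"dy":16.5,"dz":2.9,"spin":0.25},{"dx":-7,"dy":20,"dz":3.5,"spin":0.3},{"dx":-7,"dy":23.5,"dz":4.1,"spin":0.35},{"dx":-7,"dy":27,"dz":4.8,"spin":0.4},{"dx":-7,"dy":30.5,"dz":5.4,"spin":0.429},{"dx":-7,"dy":34,"dz":6,"spin":0.429},{"dx":-7,"dy":36.5,"dz":6.4,"spin":0.429},{"dx":-7,"dy":37.9,"dz":6.7,"spin":0.429},{"dx":-7,"dy":37.9,"dz":6.7,"spin":0.429},{"dx":-7,"dy":37.9,"dz":6.7,"spin":0.429}]'; python3 st.py;python3 - <<'E'
from h import *
S=capture("scene");crop(S,210,150,200,170,4,"b1.png")
T=capture("top");crop(T,250,180,180,120,4.4,"b1t.png")
E
```

```text
time: 5.72
tool_pos: [548.5, -112.8, 132.9]
tcp_rot: [-0.388, 1.57, 2.526]
contact_force: [0.4, -0.5, -2.3]
grip_width: 18.0
5.72 [ 548.46 -112.84  132.91] F [ 0.37 -0.49 -2.33] Mo [ 0.06 -0.01  0.01] w 18.0 q [-0.34  0.49  1.56  0.    1.09  1.46]
y axis [-0.226 -0.974 -0.   ] x axis [-0.001  0.001 -1.   ] jaw yaw -1.7987
```

View pics/b1.png

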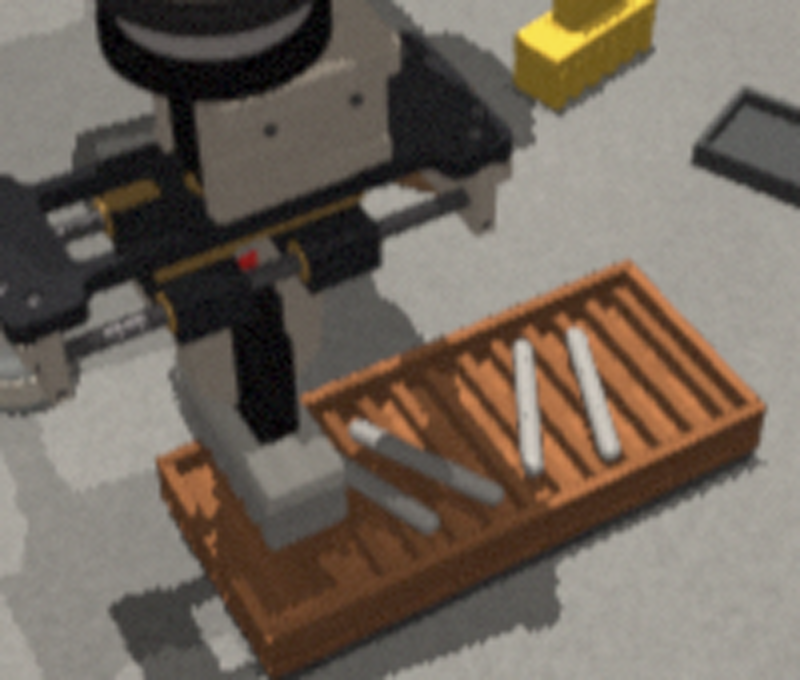

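View pics/b1t.png

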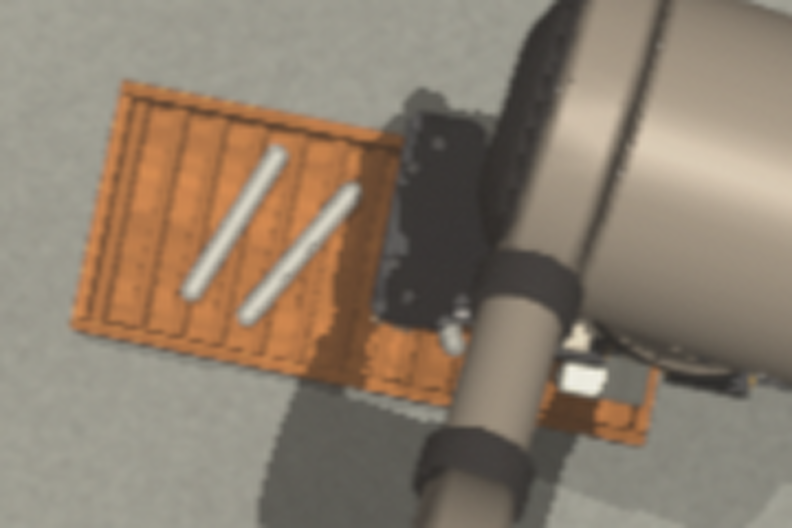

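Run:
```python
from h import *
S=capture("scene");T=capture("top")
crop(S,250,240,60,60,10,"b2.png")
th=-.2266;A=np.array([[np.cos(th),-np.sin(th)],[np.sin(th),np.cos(th)]])
for c in [(44,-17),(44,17),(0,-17),(0,17)]:
    w=np.array([548.7,-112.6])+A@np.array(c)
    print(c,((proj(S,[*w,116])-[250,240])*10).round())
w=np.array([571.3,-16.2])
for c in [(50,-121),(-50,-121)]: print(((proj(S,[*(w+A@np.array(c)),39.3])-[250,240])*10).round())
```

```text
(44, -17) [261. 340.]
(44, 17) [458. 253.]
(0, -17) [136. 149.]
(0, 17) [328.  69.]
[282. 668.]
[ 27. 257.]
```

View pics/b2.png

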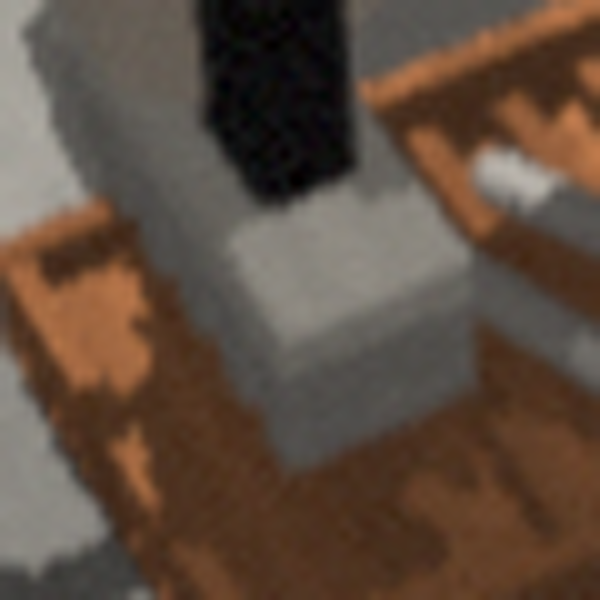

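```bash
python3 -m crank '[{"dx":0.5,"dy":0.1,"dz":0.15,"spin":0},{"dx":1.5,"dy":0.1,"dz":0.15,"spin":0},{"dx":2.5,"dy":0.1,"dz":0.15,"spin":0},{"dx":3.1,"dy":0.1,"dz":0.15,"spin":0},{"dx":3.5,"dy":0.1,"dz":0.15,"spin":0},{"dx":3.5,"dy":0.1,"dz":0.15,"spin":0},{"dx":3.5,"dy":0.1,"dz":0.15,"spin":0}]'; python3 st.py;python3 - <<'E'
from h import *
S=capture("scene");crop(S,230,225,90,100,6,"b3.png")
E
```

```text
time: 6.5
tool_pos: [547.3, -113.1, 97.7]
tcp_rot: [-0.043, 1.57, 2.872]
contact_force: [0.7, -0.2, -1.1]
grip_width: 17.8
6.5 [ 547.31 -113.07   97.67] F [ 0.69 -0.17 -1.12] Mo [0.01 0.01 0.01] w 17.8 q [-0.34  0.54  1.6  -0.    1.01  1.46]
y axis [-0.224 -0.975 -0.   ] x axis [-0.001  0.    -1.   ] jaw yaw -1.797
```

View pics/b3.png

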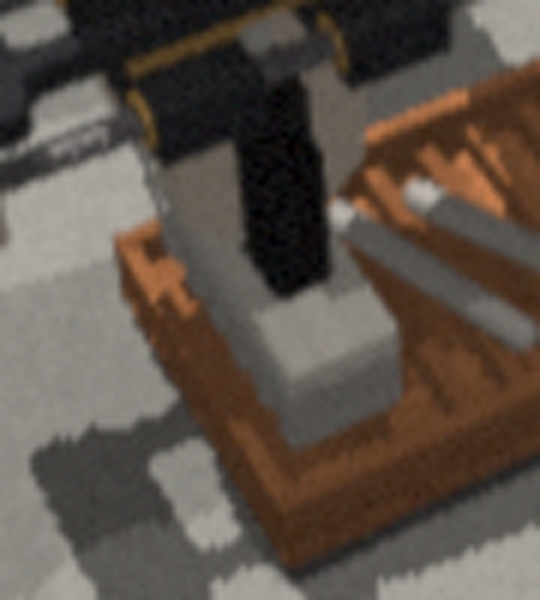

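```bash
python3 -m crank '[{"dx":0.04,"dy":0,"dz":0,"spin":0},{"dx":0.08,"dy":0,"dz":0,"spin":0},{"dx":0.12,"dy":0,"dz":0,"spin":0},{"dx":0.16,"dy":0,"dz":0,"spin":0},{"dx":0.2,"dy":0,"dz":0,"spin":0},{"dx":0.24,"dy":0,"dz":0,"spin":0},{"dx":0.28,"dy":0,"dz":0,"spin":0},{"dx":0.32,"dy":0,"dz":0,"spin":0},{"dx":0.36,"dy":0,"dz":0,"spin":0},{"dx":0.4,"dy":0,"dz":0,"spin":0},{"dx":0.44,"dy":0,"dz":0,"spin":0},{"dx":0.48,"dy":0,"dz":0,"spin":0},{"dx":0.52,"dy":0,"dz":0,"spin":0},{"dx":0.56,"dy":0,"dz":0,"spin":0},{"dx":0.6,"dy":0,"dz":0,"spin":0}]'
python3 -m crank '[{"dx":0.04,"dy":0,"dz":0,"spin":0},{"dx":0.08,"dy":0,"dz":0,"spin":0}]'
```

```text
time: 7.8
tool_pos: [547.4, -113.1, 92.0]
tcp_rot: [1.85, 1.571, -1.517]
contact_force: [-0.5, 0.0, -1.4]
grip_width: 17.8
time: 7.97
tool_pos: [547.4, -113.1, 91.2]
tcp_rot: [1.751, 1.571, -1.616]
contact_force: [0.1, -0.6, -2.5]
grip_width: 17.8
```

```bash
for i in 1; do python3 -m crank '[{"dx":0.04,"dy":0,"dz":0,"spin":0},{"dx":0.08,"dy":0,"dz":0,"spin":0}]' | grep -v -e rot -e width; python3 -m crank '[{"dx":0.04,"dy":0,"dz":0,"spin":0},{"dx":0.08,"dy":0,"dz":0,"spin":0}]' | grep -v -e rot -e width;python3 -m crank '[{"dx":0.04,"dy":0,"dz":0,"spin":0},{"dx":0.08,"dy":0,"dz":0,"spin":0}]' | grep -v -e rot -e width; done
```

```text
time: 8.13
tool_pos: [547.4, -113.1, 90.4]
contact_force: [0.2, 0.1, -2.0]
time: 8.3
tool_pos: [547.4, -113.1, 89.6]
contact_force: [0.9, 0.1, -2.2]
time: 8.47
tool_pos: [547.4, -113.1, 88.8]
contact_force: [-0.3, -0.3, -3.0]
```

```bash
python3 -m crank '[{"dx":0.04,"dy":0,"dz":0,"spin":0},{"dx":0.08,"dy":0,"dz":0,"spin":0}]' | grep -v -e rot -e width
```

```text
time: 8.63
tool_pos: [547.4, -113.1, 88.0]
contact_force: [-0.1, 0.6, -2.5]
```

```bash
python3 -m crank '[{"dx":0.04,"dy":0,"dz":0,"spin":0},{"dx":0.08,"dy":0,"dz":0,"spin":0}]' | grep -v -e rot -e width
```

```text
time: 8.8
tool_pos: [547.4, -113.1, 87.2]
contact_force: [-0.9, 0.2, -1.4]
```

```bash
python3 -m crank '[{"dx":0.04,"dy":0,"dz":0,"spin":0},{"dx":0.08,"dy":0,"dz":0,"spin":0}]' | grep -v -e rot -e width
```

```text
time: 8.97
tool_pos: [547.4, -113.1, 86.4]
contact_force: [0.1, -0.6, -2.9]
```

```bash
python3 -m crank '[{"dx":0.03,"dy":0,"dz":0,"spin":0},{"dx":0.06,"dy":0,"dz":0,"spin":0}]' | grep -v -e rot -e width
```

```text
time: 9.13
tool_pos: [547.3, -113.1, 85.8]
contact_force: [0.0, -0.7, -1.9]
```

```bash
python3 -m crank '[{"dx":0.03,"dy":0,"dz":0,"spin":0},{"dx":0.06,"dy":0,"dz":0,"spin":0}]' | grep -v -e rot -e width
```

```text
time: 9.3
tool_pos: [547.4, -113.1, 85.2]
contact_force: [0.1, 0.2, -2.6]
```

```bash
python3 -m crank '[{"dx":0.03,"dy":0,"dz":0,"spin":0},{"dx":0.06,"dy":0,"dz":0,"spin":0}]' | grep -v -e rot -e width
```

```text
time: 9.47
tool_pos: [547.4, -113.1, 85.1]
contact_force: [-3.4, 0.6, 4.1]
```

```bash
python3 -m crank '[{"dx":0,"dy":0,"dz":0,"spin":0},{"dx":0,"dy":0,"dz":0,"spin":0}]' | grep -v -e rot; python3 st.py
```

```text
time: 9.63
tool_pos: [547.4, -113.1, 85.1]
contact_force: [-2.4, 0.9, 3.6]
grip_width: 17.8
9.63 [ 547.41 -113.11   85.07] F [-2.36  0.94  3.62] Mo [ 0.15  0.35 -0.01] w 17.8 q [-0.34  0.55  1.61 -0.    0.98  1.46]
y axis [-0.224 -0.975  0.   ] x axis [ 0. -0. -1.] jaw yaw -1.7969
```

```bash
python3 -m crank '[{"dx":0,"dy":-0.1,"dz":0,"spin":0},{"dx":0,"dy":-0.25,"dz":0,"spin":0},{"dx":0,"dy":-0.4,"dz":0,"spin":0},{"dx":0,"dy":-0.6,"dz":0,"spin":0}]' | grep -v -e rot; python3 st.py
```

```text
time: 9.97
tool_pos: [549.3, -107.9, 85.1]
contact_force: [-0.9, -3.9, 3.8]
grip_width: 18.2
9.97 [ 549.29 -107.92   85.07] F [-0.87 -3.85  3.85] Mo [-0.91  0.32 -0.01] w 18.2 q [-0.33  0.55  1.61 -0.    0.98  1.47]
y axis [-0.224 -0.975  0.001] x axis [ 0.001 -0.001 -1.   ] jaw yaw -1.797
```

```bash
python3 -m crank '[{"dx":0,"dy":-0.2,"dz":0,"spin":0},{"dx":0,"dy":-0.4,"dz":0,"spin":0},{"dx":0,"dy":-0.6,"dz":0,"spin":0},{"dx":0,"dy":-0.8,"dz":0,"spin":0},{"dx":0,"dy":-1.0,"dz":0,"spin":0}]' | grep -v -e rot; python3 st.py;  python3 - <<'E'
from h import *
S=capture("scene");crop(S,230,225,110,100,6,"c1.png")
E
```

```text
time: 10.38
tool_pos: [551.4, -97.8, 85.0]
contact_force: [-0.3, -4.4, 6.4]
grip_width: 17.6
10.38 [551.44 -97.77  85.05] F [-0.34 -4.36  6.44] Mo [-1.15  0.29 -0.03] w 17.6 q [-0.31  0.55  1.61 -0.    0.98  1.49]
y axis [-0.224 -0.975  0.001] x axis [ 0.001 -0.001 -1.   ] jaw yaw -1.7968
```

View pics/c1.png

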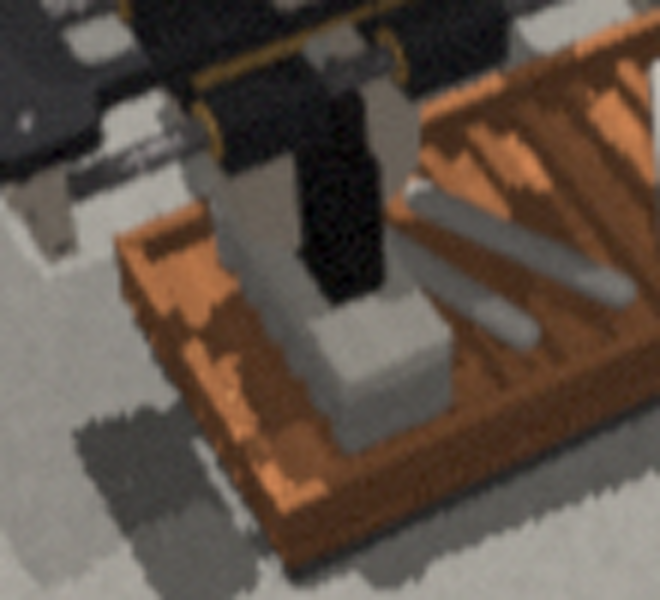

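```bash
cat >> st.py <<'E'
p=o["tool_pos"]; print("tray x %.1f y %.1f  N=%.1f"%(.9744*(p[0]-571.3)-.2247*(p[1]+16.2), .2247*(p[0]-571.3)+.9744*(p[1]+16.2), o["contact_force"][2]+2.2))
E
python3 -m crank '[{"dx":-0.01,"dy":-0.2,"dz":0,"spin":0},{"dx":-0.01,"dy":-0.4,"dz":0,"spin":0},{"dx":-0.01,"dy":-0.6,"dz":0,"spin":0},{"dx":-0.01,"dy":-0.8,"dz":0,"spin":0},{"dx":-0.01,"dy":-1.0,"dz":0,"spin":0}]' >/dev/null; python3 st.py
```

```text
10.85 [553.52 -87.85  85.01] F [-0.58 -4.72  6.43] Mo [-1.1   0.33 -0.01] w 17.9 q [-0.29  0.55  1.61 -0.    0.98  1.5 ]
y axis [-0.224 -0.975  0.001] x axis [ 0.001 -0.001 -1.   ] jaw yaw -1.7969
tray x -1.2 y -73.8  N=8.6
```

```bash
python3 -m crank '[{"dx":-0.015,"dy":-0.2,"dz":0,"spin":0},{"dx":-0.015,"dy":-0.4,"dz":0,"spin":0},{"dx":-0.015,"dy":-0.6,"dz":0,"spin":0},{"dx":-0.015,"dy":-0.8,"dz":0,"spin":0},{"dx":-0.015,"dy":-1.0,"dz":0,"spin":0}]' >/dev/null; python3 st.py
```

```text
11.27 [555.52 -78.    84.97] F [-1.2  -4.86  5.7 ] Mo [-1.12  0.27 -0.02] w 17.7 q [-0.28  0.55  1.61 -0.    0.98  1.52]
y axis [-0.224 -0.975  0.   ] x axis [ 0. -0. -1.] jaw yaw -1.797
tray x -1.5 y -63.8  N=7.9
```

```bash
python3 -m crank '[{"dx":-0.015,"dy":-0.2,"dz":0,"spin":0},{"dx":-0.015,"dy":-0.4,"dz":0,"spin":0},{"dx":-0.015,"dy":-0.6,"dz":0,"spin":0},{"dx":-0.015,"dy":-0.8,"dz":0,"spin":0},{"dx":-0.015,"dy":-1.0,"dz":0,"spin":0}]' >/dev/null; python3 st.py
```

```text
11.68 [557.7  -68.04  85.02] F [-1.36 -4.35  4.  ] Mo [-0.93  0.16 -0.11] w 17.8 q [-0.26  0.56  1.6   0.    0.98  1.54]
y axis [-0.224 -0.975 -0.   ] x axis [-0.  0. -1.] jaw yaw -1.7971
tray x -1.6 y -53.6  N=6.2
```

```bash
python3 -m crank '[{"dx":-0.005,"dy":-0.2,"dz":0,"spin":0},{"dx":-0.005,"dy":-0.4,"dz":0,"spin":0},{"dx":-0.005,"dy":-0.6,"dz":0,"spin":0},{"dx":-0.005,"dy":-0.8,"dz":0,"spin":0},{"dx":-0.005,"dy":-1.0,"dz":0,"spin":0}]' >/dev/null; python3 st.py;  python3 - <<'E'
from h import *
S=capture("scene");crop(S,240,205,170,120,4.5,"c2.png")
E
```

```text
12.1 [559.87 -58.25  84.99] F [-0.48 -3.79  3.05] Mo [-0.87  0.12 -0.03] w 17.6 q [-0.24  0.56  1.6   0.    0.98  1.56]
y axis [-0.224 -0.975 -0.   ] x axis [-0.  0. -1.] jaw yaw -1.7969
tray x -1.7 y -43.5  N=5.3
```

View pics/c2.png

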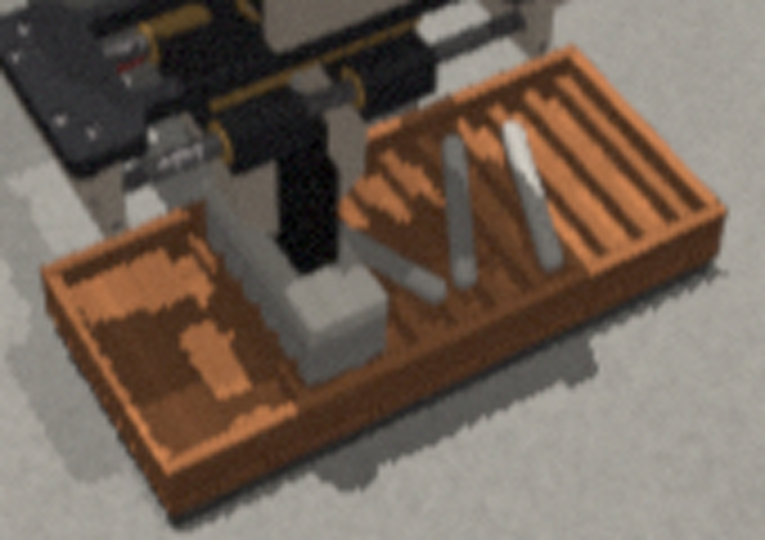

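```bash
python3 -m crank '[{"dx":0,"dy":-0.2,"dz":0,"spin":0},{"dx":0,"dy":-0.4,"dz":0,"spin":0},{"dx":0,"dy":-0.6,"dz":0,"spin":0},{"dx":0,"dy":-0.8,"dz":0,"spin":0},{"dx":0,"dy":-1.0,"dz":0,"spin":0}]' >/dev/null; python3 st.py
```

```text
12.57 [562.18 -48.55  85.05] F [-1.3  -2.43  3.19] Mo [-0.72  0.16 -0.13] w 17.9 q [-0.22  0.56  1.6   0.    0.98  1.58]
y axis [-0.224 -0.975 -0.   ] x axis [-0.  0. -1.] jaw yaw -1.797
tray x -1.6 y -33.6  N=5.4
```

```bash
python3 -m crank '[{"dx":0,"dy":-0.2,"dz":0,"spin":0},{"dx":0,"dy":-0.4,"dz":0,"spin":0},{"dx":0,"dy":-0.6,"dz":0,"spin":0},{"dx":0,"dy":-0.8,"dz":0,"spin":0},{"dx":0,"dy":-1.0,"dz":0,"spin":0}]' >/dev/null; python3 st.py
```

```text
12.98 [564.43 -38.77  85.05] F [-1.37 -2.91  3.04] Mo [-0.66  0.17 -0.07] w 17.6 q [-0.2   0.56  1.59  0.    0.99  1.59]
y axis [-0.224 -0.975 -0.   ] x axis [-0.  0. -1.] jaw yaw -1.797
tray x -1.6 y -23.5  N=5.2
```

```bash
python3 -m crank '[{"dx":0,"dy":-0.2,"dz":0,"spin":0},{"dx":0,"dy":-0.4,"dz":0,"spin":0},{"dx":0,"dy":-0.6,"dz":0,"spin":0},{"dx":0,"dy":-0.8,"dz":0,"spin":0},{"dx":0,"dy":-1.0,"dz":0,"spin":0}]' >/dev/null; python3 st.py;  python3 - <<'E'
from h import *
S=capture("scene");crop(S,240,205,170,120,4.5,"c3.png")
E
```

```text
13.4 [566.65 -29.07  85.05] F [-0.62 -2.62  2.47] Mo [-0.59  0.1  -0.03] w 17.9 q [-0.19  0.56  1.59  0.    0.99  1.61]
y axis [-0.224 -0.975 -0.   ] x axis [-0.  0. -1.] jaw yaw -1.7971
tray x -1.6 y -13.6  N=4.7
```

View pics/c3.png

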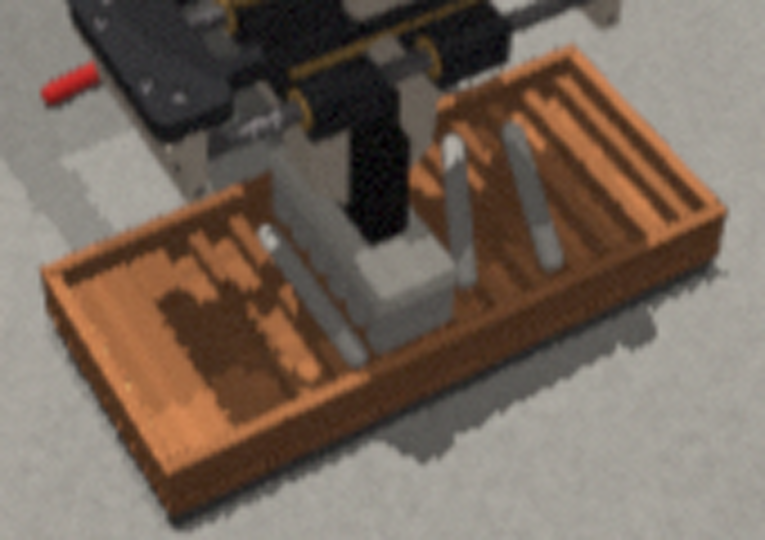

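```bash
python3 -m crank '[{"dx":0.005,"dy":-0.2,"dz":0,"spin":0},{"dx":0.005,"dy":-0.4,"dz":0,"spin":0},{"dx":0.005,"dy":-0.6,"dz":0,"spin":0},{"dx":0.005,"dy":-0.8,"dz":0,"spin":0},{"dx":0.005,"dy":-1.0,"dz":0,"spin":0}]' >/dev/null; python3 st.py
```

```text
13.87 [568.92 -19.37  85.04] F [-0.21 -2.79  2.07] Mo [-0.56  0.11 -0.06] w 17.6 q [-0.17  0.57  1.58 -0.    0.99  1.63]
y axis [-0.224 -0.975  0.   ] x axis [-0. -0. -1.] jaw yaw -1.797
tray x -1.6 y -3.6  N=4.3
```

```bash
python3 -m crank '[{"dx":0.005,"dy":-0.2,"dz":0,"spin":0},{"dx":0.005,"dy":-0.4,"dz":0,"spin":0},{"dx":0.005,"dy":-0.6,"dz":0,"spin":0},{"dx":0.005,"dy":-0.8,"dz":0,"spin":0},{"dx":0.005,"dy":-1.0,"dz":0,"spin":0}]' >/dev/null; python3 st.py
```

```text
14.28 [571.21  -9.68  85.02] F [-1.37 -3.14  2.68] Mo [-0.71  0.15 -0.06] w 18.0 q [-0.15  0.57  1.58 -0.    0.99  1.65]
y axis [-0.224 -0.975  0.   ] x axis [ 0. -0. -1.] jaw yaw -1.797
tray x -1.6 y 6.3  N=4.9
```

```bash
python3 -m crank '[{"dx":0.005,"dy":-0.2,"dz":0,"spin":0},{"dx":0.005,"dy":-0.4,"dz":0,"spin":0},{"dx":0.005,"dy":-0.6,"dz":0,"spin":0},{"dx":0.005,"dy":-0.8,"dz":0,"spin":0},{"dx":0.005,"dy":-1.0,"dz":0,"spin":0}]' >/dev/null; python3 st.py
```

```text
14.7 [5.7347e+02 4.0000e-02 8.5040e+01] F [-0.54 -4.    4.04] Mo [-0.85  0.15 -0.1 ] w 17.9 q [-0.13  0.57  1.57 -0.    1.    1.66]
y axis [-0.224 -0.975  0.   ] x axis [ 0. -0. -1.] jaw yaw -1.797
tray x -1.5 y 16.3  N=6.2
```

```bash
python3 -m crank '[{"dx":0,"dy":-0.2,"dz":0,"spin":0},{"dx":0,"dy":-0.4,"dz":0,"spin":0},{"dx":0,"dy":-0.6,"dz":0,"spin":0},{"dx":0,"dy":-0.8,"dz":0,"spin":0},{"dx":0,"dy":-1.0,"dz":0,"spin":0}]' >/dev/null; python3 st.py
```

```text
15.12 [575.69   9.8   84.99] F [-0.86 -3.75  3.84] Mo [-0.89  0.16 -0.03] w 18.0 q [-0.12  0.58  1.56 -0.    1.    1.68]
y axis [-0.224 -0.975  0.   ] x axis [ 0. -0. -1.] jaw yaw -1.797
tray x -1.6 y 26.3  N=6.0
```

```bash
python3 -m crank '[{"dx":0,"dy":-0.2,"dz":0,"spin":0},{"dx":0,"dy":-0.4,"dz":0,"spin":0},{"dx":0,"dy":-0.6,"dz":0,"spin":0},{"dx":0,"dy":-0.8,"dz":0,"spin":0},{"dx":0,"dy":-1.0,"dz":0,"spin":0}]' >/dev/null; python3 st.py;  python3 - <<'E'
from h import *
S=capture("scene");crop(S,240,205,170,120,4.5,"c4.png")
E
```

```text
15.53 [577.95  19.54  85.04] F [-0.55 -4.93  4.76] Mo [-0.99  0.19 -0.06] w 17.7 q [-0.1   0.58  1.56 -0.    1.    1.7 ]
y axis [-0.224 -0.975  0.   ] x axis [ 0. -0. -1.] jaw yaw -1.797
tray x -1.6 y 36.3  N=7.0
```

View pics/c4.png

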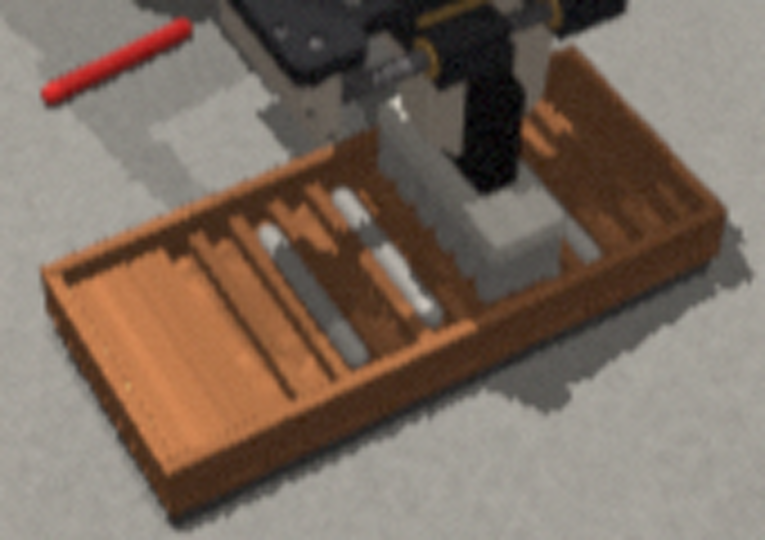

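```bash
python3 -m crank '[{"dx":-0.008,"dy":-0.2,"dz":0,"spin":0},{"dx":-0.008,"dy":-0.4,"dz":0,"spin":0},{"dx":-0.008,"dy":-0.6,"dz":0,"spin":0},{"dx":-0.008,"dy":-0.8,"dz":0,"spin":0},{"dx":-0.008,"dy":-1.0,"dz":0,"spin":0}]' >/dev/null; python3 st.py
```

```text
16.0 [580.12  29.36  85.  ] F [-1.03 -4.19  3.89] Mo [-0.98  0.21 -0.05] w 18.0 q [-0.08  0.59  1.55 -0.    1.01  1.72]
y axis [-0.224 -0.975  0.   ] x axis [-0. -0. -1.] jaw yaw -1.797
tray x -1.6 y 46.4  N=6.1
```

```bash
python3 -m crank '[{"dx":-0.008,"dy":-0.2,"dz":0,"spin":0},{"dx":-0.008,"dy":-0.4,"dz":0,"spin":0},{"dx":-0.008,"dy":-0.6,"dz":0,"spin":0},{"dx":-0.008,"dy":-0.8,"dz":0,"spin":0},{"dx":-0.008,"dy":-1.0,"dz":0,"spin":0}]' >/dev/null; python3 st.py
```

```text
16.42 [582.34  39.17  85.01] F [-1.2  -4.46  3.39] Mo [-0.86  0.16 -0.03] w 17.7 q [-0.06  0.59  1.54 -0.    1.01  1.73]
y axis [-0.224 -0.975  0.   ] x axis [-0.  0. -1.] jaw yaw -1.797
tray x -1.7 y 56.4  N=5.6
```

```bash
python3 -m crank '[{"dx":-0.003,"dy":-0.2,"dz":0,"spin":0},{"dx":-0.003,"dy":-0.4,"dz":0,"spin":0},{"dx":-0.003,"dy":-0.6,"dz":0,"spin":0},{"dx":-0.003,"dy":-0.8,"dz":0,"spin":0},{"dx":-0.003,"dy":-1.0,"dz":0,"spin":0}]' >/dev/null; python3 st.py;  python3 - <<'E'
from h import *
S=capture("scene");crop(S,240,205,170,120,4.5,"c5.png")
E
```

```text
16.83 [584.58  48.93  85.04] F [-0.8  -3.48  3.34] Mo [-0.74  0.11 -0.07] w 18.2 q [-0.05  0.59  1.53  0.    1.02  1.75]
y axis [-0.224 -0.975  0.   ] x axis [-0.  0. -1.] jaw yaw -1.797
tray x -1.7 y 66.4  N=5.5
```

View pics/c5.png

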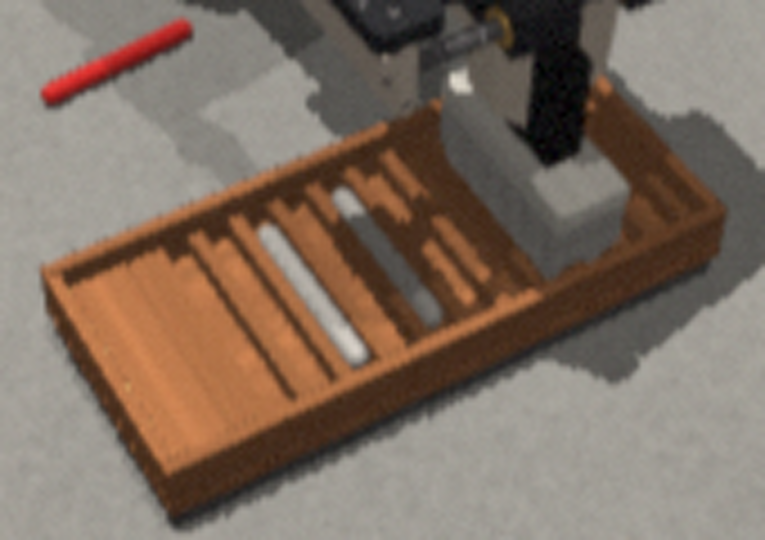

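```bash
python3 -m crank '[{"dx":0,"dy":-0.2,"dz":0,"spin":0},{"dx":0,"dy":-0.4,"dz":0,"spin":0},{"dx":0,"dy":-0.6,"dz":0,"spin":0},{"dx":0,"dy":-0.8,"dz":0,"spin":0}]' >/dev/null; python3 st.py;  python3 - <<'E'
from h import *
S=capture("scene");T=capture("top");crop(S,330,205,80,80,7,"c6.png");crop(T,250,180,120,110,5.4,"c6t.png")
E
```

```text
17.22 [586.39  56.69  85.06] F [-0.21 -2.88  2.6 ] Mo [-0.59  0.11 -0.08] w 17.8 q [-0.03  0.6   1.52  0.    1.02  1.76]
y axis [-0.224 -0.975 -0.   ] x axis [-0.  0. -1.] jaw yaw -1.7971
tray x -1.7 y 74.4  N=4.8
```

View pics/c6.png

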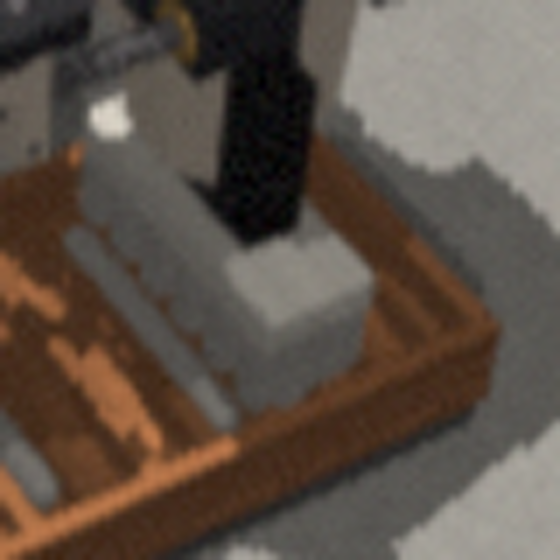

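View pics/c6t.png

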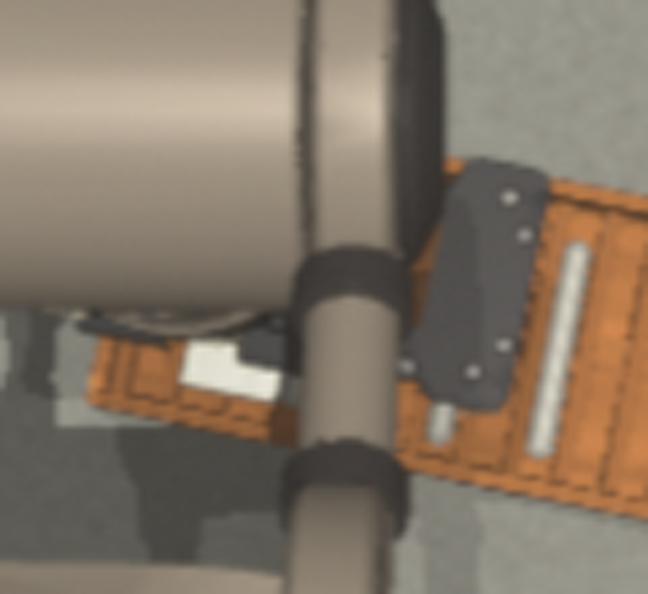

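```bash
python3 -m crank '[{"dx":0,"dy":-0.2,"dz":0,"spin":0},{"dx":0,"dy":-0.4,"dz":0,"spin":0},{"dx":0,"dy":-0.6,"dz":0,"spin":0},{"dx":0,"dy":-0.8,"dz":0,"spin":0}]' >/dev/null; python3 st.py
```

```text
17.65 [588.16  64.45  85.03] F [-0.35 -2.36  1.44] Mo [-0.5   0.14 -0.07] w 17.9 q [-0.02  0.6   1.52 -0.    1.02  1.78]
y axis [-0.224 -0.975  0.   ] x axis [-0. -0. -1.] jaw yaw -1.797
tray x -1.7 y 82.4  N=3.6
```

```bash
python3 -m crank '[{"dx":0.003,"dy":-0.2,"dz":0,"spin":0},{"dx":0.003,"dy":-0.4,"dz":0,"spin":0},{"dx":0.003,"dy":-0.6,"dz":0,"spin":0},{"dx":0.003,"dy":-0.6,"dz":0,"spin":0}]' >/dev/null; python3 st.py;  python3 - <<'E'
from h import *
S=capture("scene");crop(S,330,205,80,80,7,"c7.png")
E
```

```text
17.98 [589.63  70.64  85.06] F [-0.51 -0.46  1.32] Mo [-0.19 -0.01 -0.05] w 17.7 q [-0.01  0.61  1.51  0.    1.03  1.79]
y axis [-0.224 -0.975 -0.   ] x axis [ 0.  0. -1.] jaw yaw -1.7968
tray x -1.7 y 88.7  N=3.5
```

View pics/c7.png

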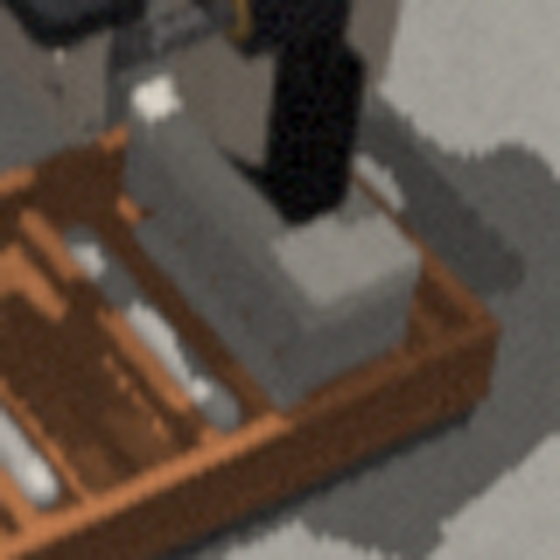

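```bash
python3 -m crank '[{"dx":-0.1,"dy":0,"dz":0,"spin":0},{"dx":-0.5,"dy":0,"dz":0,"spin":0},{"dx":-1.5,"dy":0,"dz":0,"spin":0},{"dx":-3,"dy":0,"dz":0,"spin":0},{"dx":-4.5,"dy":0,"dz":0,"spin":0},{"dx":-5.5,"dy":0,"dz":0,"spin":0},{"dx":-6,"dy":0,"dz":0,"spin":0},{"dx":-6,"dy":0,"dz":0,"spin":0}]' >/dev/null; python3 st.py;  python3 - <<'E'
from h import *
S=capture("scene");crop(S,240,175,170,150,4,"d1.png")
E
```

```text
18.7 [590.18  70.16 146.63] F [-1.14 -0.34 -1.42] Mo [ 0.03  0.02 -0.01] w 18.1 q [-0.01  0.54  1.44  0.    1.16  1.79]
y axis [-0.224 -0.975 -0.001] x axis [ 0.003 -0.    -1.   ] jaw yaw -1.797
tray x -1.0 y 88.4  N=0.8
```

View pics/d1.png

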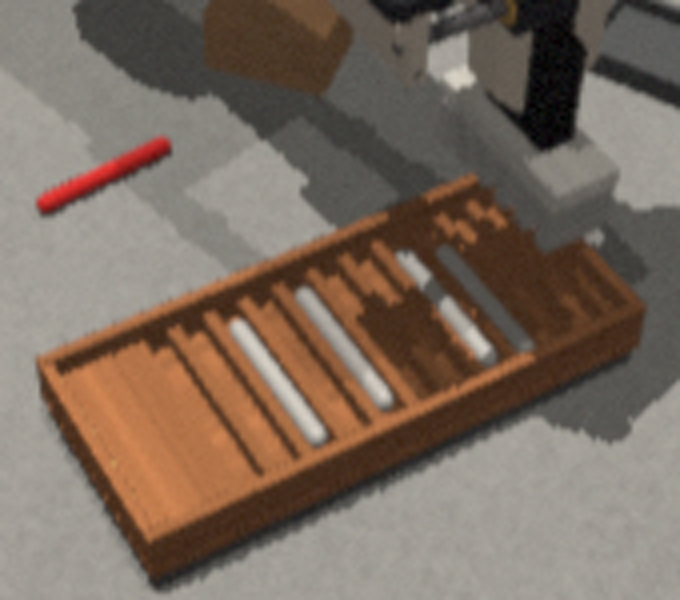

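All four pins lie parallel in grooves (crop: (280,380), (345,345), (445,300), (485,295)). Carrying the rake back.

```bash
python3 -m crank '[{"dx":0,"dy":-0.7,"dz":0.4,"spin":0},{"dx":0,"dy":-2.5,"dz":1.3,"spin":-0.04},{"dx":0,"dy":-5,"dz":2.6,"spin":-0.1},{"dx":0,"dy":-8,"dz":4.1,"spin":-0.17},{"dx":0,"dy":-11,"dz":5.7,"spin":-0.25},{"dx":0,"dy":-14,"dz":7.2,"spin":-0.33},{"dx":0,"dy":-16.5,"dz":8.5,"spin":-0.39},{"dx":0,"dy":-18,"dz":9.3,"spin":-0.429},{"dx":0,"dy":-18.5,"dz":9.55,"spin":-0.429},{"dx":1,"dy":-18.53,"dz":9.55,"spin":-0.429},{"dx":2.5,"dy":-18.53,"dz":9.55,"spin":-0.429},{"dx":4,"dy":-18.53,"dz":9.55,"spin":-0.429},{"dx":5,"dy":-18.53,"dz":9.55,"spin":-0.429},{"dx":5,"dy":-18.53,"dz":9.55,"spin":-0.429},{"dx":5,"dy":-18.53,"dz":9.55,"spin":-0.429}]' >/dev/null; python3 st.py;  python3 - <<'E'
from h import *
S=capture("scene");crop(S,350,80,120,140,4.2,"d2.png")
T=capture("top");crop(T,130,200,120,110,5,"d2t.png")
E
```

```text
20.0 [537.88 271.13  94.15] F [ 1.27  1.18 -1.54] Mo [ 0.05 -0.02 -0.01] w 17.4 q [ 0.34  0.61  1.47 -0.    1.06  1.71]
y axis [ 0.2   -0.98   0.001] x axis [-0.002 -0.001 -1.   ] jaw yaw -1.3695
tray x -97.1 y 272.5  N=0.7
```

View pics/d2.png

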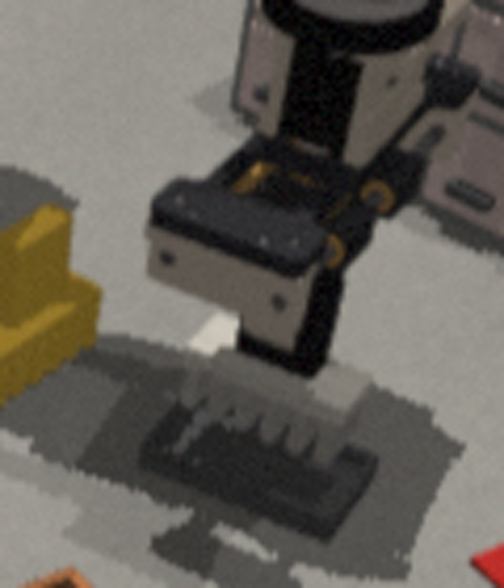

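View pics/d2t.png

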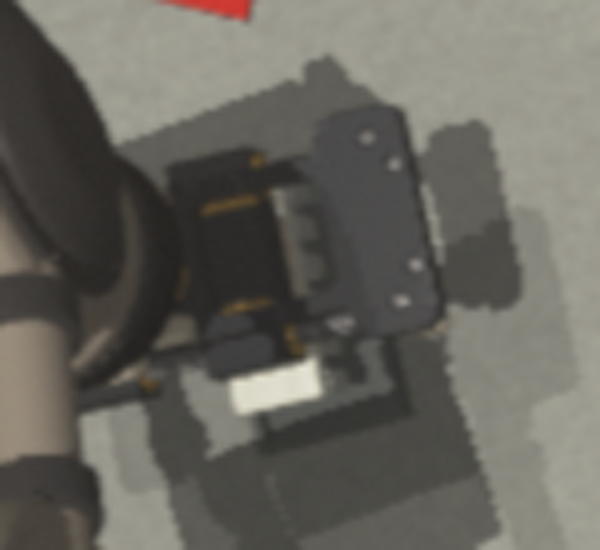

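```bash
python3 -m crank '[{"dx":0.5,"dy":0,"dz":0,"spin":0},{"dx":1.2,"dy":0,"dz":0,"spin":0},{"dx":1.9,"dy":0,"dz":0,"spin":0},{"dx":2.4,"dy":0,"dz":0,"spin":0},{"dx":2.6,"dy":0,"dz":0,"spin":0},{"dx":2.6,"dy":0,"dz":0,"spin":0},{"dx":2.6,"dy":0,"dz":0,"spin":0}]' >/dev/null; python3 st.py;  python3 - <<'E'
from h import *
S=capture("scene");crop(S,350,80,120,140,4.2,"d3.png")
E
python3 st.py
```

```text
20.68 [538.03 272.11  68.93] F [ 0.07 -0.71 -1.97] Mo [ 0.02  0.03 -0.01] w 17.8 q [ 0.34  0.64  1.49 -0.    1.01  1.71]
y axis [ 0.201 -0.98   0.   ] x axis [-0. -0. -1.] jaw yaw -1.368
tray x -97.2 y 273.5  N=0.2
20.73 [538.22 272.18  69.2 ] F [ 0.47 -0.47 -2.42] Mo [ 0.   -0.02 -0.02] w 17.8 q [ 0.34  0.64  1.49 -0.    1.01  1.71]
y axis [ 0.201 -0.979  0.   ] x axis [ 0.  0. -1.] jaw yaw -1.3679
tray x -97.0 y 273.6  N=-0.2
```

View pics/d3.png

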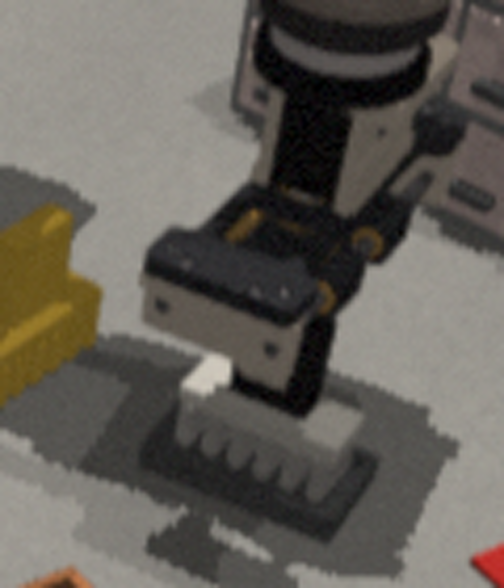

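The rake is inside the rim, upright, about 6 mm above the dock floor. Lowering slowly.

```bash
python3 -m crank '[{"dx":0.04,"dy":0,"dz":0,"spin":0},{"dx":0.08,"dy":0,"dz":0,"spin":0},{"dx":0.12,"dy":0,"dz":0,"spin":0},{"dx":0.16,"dy":0,"dz":0,"spin":0},{"dx":0.2,"dy":0,"dz":0,"spin":0},{"dx":0.24,"dy":0,"dz":0,"spin":0},{"dx":0.28,"dy":0,"dz":0,"spin":0},{"dx":0.32,"dy":0,"dz":0,"spin":0},{"dx":0.36,"dy":0,"dz":0,"spin":0},{"dx":0.4,"dy":0,"dz":0,"spin":0},{"dx":0.44,"dy":0,"dz":0,"spin":0}]' >/dev/null; python3 st.py
```

```text
21.65 [538.06 272.07  64.62] F [ 0.62  1.03 -1.49] Mo [0.05 0.09 0.  ] w 17.7 q [ 0.34  0.64  1.5  -0.    1.    1.71]
y axis [ 0.201 -0.98   0.   ] x axis [ 0. -0. -1.] jaw yaw -1.368
tray x -97.2 y 273.4  N=0.7
```

```bash
python3 -m crank '[{"dx":0.04,"dy":0,"dz":0,"spin":0},{"dx":0.08,"dy":0,"dz":0,"spin":0}]' >/dev/null; python3 st.py
```

```text
21.82 [538.05 272.1   63.85] F [ 0.24 -0.31 -2.83] Mo [0.   0.04 0.02] w 17.9 q [ 0.34  0.65  1.5  -0.    1.    1.71]
y axis [ 0.201 -0.98   0.   ] x axis [ 0. -0. -1.] jaw yaw -1.368
tray x -97.2 y 273.5  N=-0.6
```

```bash
python3 -m crank '[{"dx":0.04,"dy":0,"dz":0,"spin":0},{"dx":0.08,"dy":0,"dz":0,"spin":0}]' >/dev/null; python3 st.py
```

```text
21.98 [538.03 272.09  63.04] F [-0.37 -1.04 -0.41] Mo [0.05 0.09 0.01] w 17.8 q [ 0.34  0.65  1.5  -0.    0.99  1.71]
y axis [ 0.201 -0.98   0.   ] x axis [-0. -0. -1.] jaw yaw -1.368
tray x -97.2 y 273.4  N=1.8
```

```bash
python3 -m crank '[{"dx":0.02,"dy":0,"dz":0,"spin":0},{"dx":0.02,"dy":0,"dz":0,"spin":0}]' >/dev/null; python3 st.py
```

```text
22.15 [538.02 272.08  63.03] F [-0.8 -0.1  0.2] Mo [-0.05  0.1  -0.03] w 18.0 q [ 0.34  0.65  1.5  -0.    0.99  1.71]
y axis [ 0.201 -0.98   0.   ] x axis [ 0. -0. -1.] jaw yaw -1.368
tray x -97.2 y 273.4  N=2.4
```

```bash
python3 -m crank '[{"dx":0,"dy":0,"dz":0,"spin":0},{"dx":0,"dy":0,"dz":0,"spin":0},{"dx":0,"dy":0,"dz":0,"spin":0},{"dx":0,"dy":0,"dz":0,"spin":0},{"dx":0,"dy":0,"dz":0,"spin":0},{"dx":0,"dy":0,"dz":0,"spin":0},{"dx":0,"dy":0,"dz":0,"spin":0},{"dx":0,"dy":0,"dz":0,"spin":0}]' 60 >/dev/null; python3 st.py
```

```text
22.82 [538.07 272.1   62.89] F [-0.25 -0.47  0.14] Mo [0.03 0.03 0.03] w 54.9 q [ 0.34  0.65  1.5  -0.    0.99  1.71]
y axis [ 0.201 -0.98   0.   ] x axis [ 0. -0. -1.] jaw yaw -1.368
tray x -97.2 y 273.5  N=2.3
```

```bash
python3 -m crank '[{"dx":-1,"dy":0,"dz":0,"spin":0},{"dx":-3,"dy":0,"dz":0,"spin":0},{"dx":-6,"dy":0,"dz":0,"spin":0},{"dx":-10,"dy":0,"dz":0,"spin":0},{"dx":-14,"dy":0,"dz":0,"spin":0},{"dx":-17,"dy":0,"dz":0,"spin":0},{"dx":-19,"dy":0,"dz":3,"spin":0},{"dx":-20,"dy":0,"dz":6,"spin":0},{"dx":-20,"dy":0,"dz":10,"spin":0},{"dx":-20,"dy":0,"dz":13,"spin":0},{"dx":-20,"dy":0,"dz":15,"spin":0},{"dx":-20,"dy":0,"dz":15,"spin":0},{"dx":-20,"dy":0,"dz":15,"spin":0}]' >/dev/null; python3 st.py;  python3 - <<'E'
from h import *
S=capture("scene");T=capture("top")
cv2.imwrite("pics/e1.png",S["frame"])
crop(S,240,130,210,190,3.8,"e1s.png");crop(T,150,180,270,130,2.9,"e1t.png")
E
```

```text
23.9 [390.82 241.99 264.21] F [ 0.14 -0.19 -0.71] Mo [0.01 0.02 0.01] w 55.3 q [ 0.39  0.19  1.63 -0.    1.32  1.75]
y axis [ 0.202 -0.979 -0.   ] x axis [ 0.002  0.001 -1.   ] jaw yaw -1.3674
tray x -233.9 y 211.0  N=1.5
```

View pics/e1s.png

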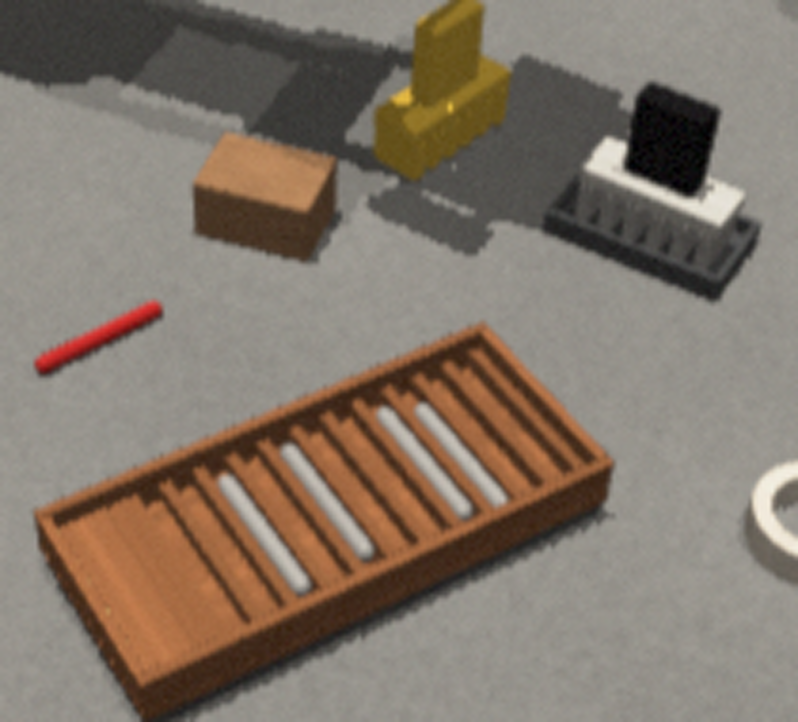

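View pics/e1t.png

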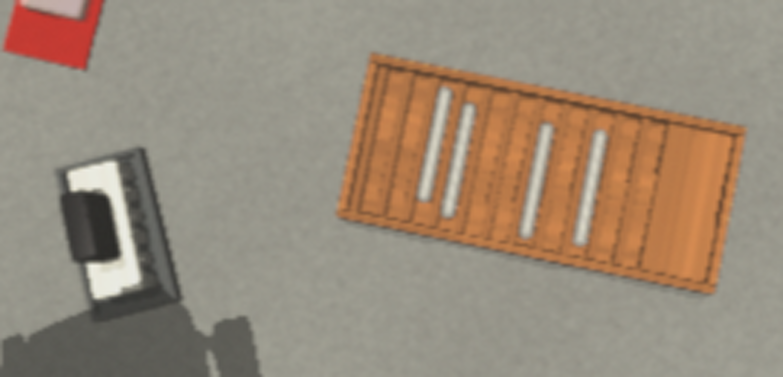

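Run:
```python
from h import *
T=capture("top");h=cv2.cvtColor(T["frame"],cv2.COLOR_BGR2HSV)
m=np.zeros(h.shape[:2],np.uint8);m[195:285,265:400]=((h[195:285,265:400,1]<60)&(h[195:285,265:400,2]>130))*255
poly=np.array([[280,202],[404,227],[394,278],[271,251]]);k=np.zeros_like(m);cv2.fillPoly(k,[poly],255);m&=k
for c in cv2.findContours(m,cv2.RETR_EXTERNAL,cv2.CHAIN_APPROX_NONE)[0]:
    if cv2.contourArea(c)<40: continue
    vx,vy,x,y=cv2.fitLine(c,cv2.DIST_L2,0,.01,.01).ravel()
    a=onz(T,x-15*vx,y-15*vy,21);b=onz(T,x+15*vx,y+15*vy,21);d=a-b;t=np.arctan(d[1]/d[0]);cc=onz(T,x,y,21)
    print("pin yaw rel tray %.3f"%(t+.2266),"tray y %.1f"%(.2247*(cc[0]-571.3)+.9744*(cc[1]+16.2)))
m=np.zeros(h.shape[:2],np.uint8);s=np.s_[225:295,160:210];m[s]=((h[s][...,1]<45)&(h[s][...,2]>185))*255
r=cv2.minAreaRect(max(cv2.findContours(m,0,1)[0],key=cv2.contourArea));print("rake",onz(T,*r[0],46).round(1),r)
```

```text
pin yaw rel tray 0.008 tray y -34.3
pin yaw rel tray -0.001 tray y 2.1
pin yaw rel tray 0.001 tray y 56.3
pin yaw rel tray -0.003 tray y 74.5
rake [539.8 272.5  46. ] ((185.6389617919922, 258.8669128417969), (45.03310012817383, 16.887413024902344), 78.2317123413086)
```

```bash
python3 -c "
from plant import bot; print(bot.close_job())"
```

```text
the job is handed in; nothing more can be done
None
```

I combed all four pins into grooves with the rake, stood the rake back in its dock, and handed the job in at about 24 s. No verdict is reported, so the result below rests on my own checks.

- **Combing:** I set the rake down slowly at tray y of about -100 mm and combed it to about +89 mm. The readings I took between steps showed about 3.5 to 8.6 N on the tray, briefly above the 4 to 8 N guide and just under it in the last two readings. I did not measure force within the steps.
- **Pins:** The last top picture shows all four parallel to the grooves within 0.01 rad. They lie at tray y of about -34, 2, 56 and 74 mm, each within about 1.5 mm of a groove's centre. I judged their seating from those positions and the pictures, not from a height measurement.
- **Rake:** It stands upright in the dock at about (540, 272) mm, within about 3 mm of the dock's middle as measured from the pictures.
- **Other things:** The bystanders near the tray looked unmoved in the last pictures, though I did not measure them, and I did not view the full final picture. The gripper is open and clear of everything.

The grip force was fixed at half the maximum (30 N), so I could not use the recommended 60 N. I saw no slipping or tipping. One call was refused because its rows lacked keys, and nothing moved. Camera positions agreed with each other only to about 2 to 4 mm.

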